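# Set the whetstone in the sloped sharpening stand

## Task

Lay the whetstone in the sharpening stand: set it gently (do not drop it) on the narrow sloped bed, wooden block down, lying flush, straight and centred across the bed, with its lower end against the steel stop at the foot of the slope. Then slide the red jaw down the slope until it bears on the upper end of the block, and let go of everything. Do not shift the red cup or the yellow tape measure.

Things in the scene. Friction and masses are not known exactly. Their poses are not given: they have to be found in the camera images.
- whetstone_center (a point): Centre of the loose whetstone (0.3 to 0.6 kg), 15 mm above its underside: a beech block 58 wide (x), 170 long (y), 14 mm high, with a grey stone 48 x 150 x 16 mm on top; 30 mm high in all. z points up out of the grey face. It starts flat on the table, wood down; either end may go to the foot of the slope. Fingers grip it across the 58 mm block.
- bed: Sloped bed of the fixed sharpening stand: a bar 40 mm wide (fingers pass beside it) at 25 degrees, with a black rubber pad. Origin: on the pad's upper face, midway across, exactly under the middle of a properly seated stone, 100 mm above the table. Axes: x up the slope, y across, z square to the slope, outward. The low end faces roughly toward the robot.
- jaw (a joint): Position of the red jaw along the bed's x axis, m: 0 when its flat face touches a properly seated stone, growing up the slope to 0.052; it starts open, at 0.030 to 0.050. Friction of about 3 N holds it where it is left; it cannot be lifted off.
- jaw_grip (a point): Grip point of the red jaw, bed's axes: in the middle of its upright tab (18 mm along the slope, 30 mm across, 20 to 65 mm above the bed's face), 50 mm above the bed's face and 13 mm up-slope of the jaw's flat face. The jaw's foot below the tab is 24 mm along the slope, 52 mm across, 20 mm high.
- cup_center (a point): Centre of the red plastic cup, 70 mm across, 81 mm high, standing; a bystander not to be shifted.
- tape_measure_center (a point): Middle (half-way up) of the yellow tape measure, 32 x 92 x 58 mm, standing; a bystander not to be shifted.
- bed_stop (a point): Foot of the slope: the middle of the steel stop's face, on the bed's upper face, 85 mm down-slope of the bed's origin; same axes as the bed. The stop is 56 mm wide and stands 10 mm above the bed. The bar ends 163 mm up-slope of the bed's origin; under it lies a wooden board 270 x 110 mm, its top 20 mm over the table.

How it is judged:
By the outcome, as a careful person would: the job done as asked, in the order asked, and still so for the second after the job is handed in, with the robot touching nothing.
It also fails if it takes over 61 s, if anything falls off the work surface, if the arm or the gripper's body presses on something with over 40 N, if the wrist force passes 120 N, or if a joint passes its speed limit or range.

## Robot

A 7-joint arm with a two-finger parallel gripper is mounted at the origin on a cart in front of the work surface, level with it; the furniture and walls round the work are solid. World frame = base frame: x ahead of the robot, y to its left, z up, the work surface at z = 0. Lengths are in mm, angles in rad, forces in N, time in s.
With the tool pointing down it reaches from about 425 to 800 mm from the base axis. Payload 8.3 kg.
Tool frame: the origin (TCP) lies midway between the tips of the shut fingers; the grasp point (between the pads) lies r.grip_point_offset behind it (r.grip_point_offset is the distance from the TCP to the grasp point, in mm); z points along the fingers, y is the line along which they close (so a half turn about z gives the same grasp; the last joint's range is limited). The gripper opens to 85 mm and grips with 20 to 120 N. Pads are 22 mm wide; open, the fingers measure 114 mm over their backs; the gripper's body (76 mm by 85 mm) begins 54 mm behind the grasp point. The pads swing forward as they close: fully open they stand 13 mm farther back than shut.
Start: joints at [-1.273, 0.383, 0.016, 1.37, -0.006, 1.388, -0.046], TCP at [220.587, 584.76, 231.279] pointing down, gripper open.
Joint ranges: [-2.95, 2.95], [-0.25, 2.06], [-1.52, 1.56], [0.18, 2.33], [-1.44, 4.58], [0.02, 2.06], [-3.01, 3.01]. Speed limits (rad/s): [2.39, 2.39, 3.01, 3.01, 3.14, 3.14, 3.14].

## Interface

Orientations are given as [roll, pitch, yaw] about the fixed x, y, z axes, in that order (R = Rz(yaw) Ry(pitch) Rx(roll)).
In Python, from station import telemetry, cams, ticket, r gives the robot as it stands. The module is installed in compiled form; this text tells all that it offers.
- The arm moves only by the tool move_arm, never from a script. Its argument "increments" is a list of rows, each a list of 3 entries, a list of its own where there are three numbers: the shift along the world's x, y, z in cm, then the turn, a rotation vector about the world's x, y, z in degrees, then the closure, from 0 (fully open) to 1 (shut). A call has 1 to 20 rows; each row shifts and turns the commanded pose from where the row before left it; what a row does not reach is not made up. A row lasts 1/12 s, in which the tool goes at most 41.7 mm and 7.16 degrees, less where a joint would pass 70% of its speed; a pose out of reach is approached as far as the arm can. A call is refused whole if a number of a shift passes 4.17 or a number of a turn 7.16, either way. A call with a gripper value outside its range is refused whole. The fingers move at their own pace and stop on an object; "grip_force" is the grip in N (left out, the last holds). Time passes only in rows, so rows that do not move let the fingers close. It gives the time, the measured TCP pose, the force, the opening and the grip force at its end, in the units of the state.
- telemetry.read_state(): the state, without advancing time (a new reading comes with each control period).
- cams.get_image(name): name is "scene" or "side" or "wrist"; returns a dict with "image" (420x560x3 uint8, red, green, blue), "range_z" (420x560 float32, mm along the optical axis (not along the pixel's ray), 0 where there is no reading), "mtx" (3x3 intrinsics, pixels), "R" (3x3) and "t" (3): a world point X has camera coordinates R X + t. Camera axes: x right, y down, z forward; pixel columns grow to the right and rows downward; lengths in mm; the calibration is good to about 2 mm. A picture is of the moment at which its call begins.
- ticket.sign_off(): hands the job in; it is judged then, once.
The state is a dict: "clock": time; "joint_positions": joint angles; "qvel": joint speeds; "effort": joint torques, N m; "ee_pos": TCP position; "eef_rot": TCP orientation; "ft_force": force on the tool from outside, world axes, zero at the start; "torque": the same for the moment, N m; "opening": finger opening in mm; "gripper_force": force on a finger pad.
Only numpy, scipy, OpenCV 4.12 (cv2) and the standard library are available. Lean on these libraries where they do the work, as an engineer would, in place of code of your own. Each camera call takes 0.05 s, during which the arm holds its last target. There are 200 camera calls.

## Working session

There is one attempt and no reset: what is moved stays moved. The work goes in short steps, Python scripts to look and compute and a tool call to move; the robot and the scene stay as the last step left them, time stands still between calls to the robot, and variables do not carry over. Pictures are saved under pics/ and viewed, at most 10 in all, crops included, and the job is handed in when it is done.

Besides the shell and the picture viewer there is one more tool, called by a JSON object that holds its "api" and its "payload", one argument or row to a line. move_arm: Moves the arm, as the interface text tells. Its arguments: {"type":"object","properties":{"increments":{"type":"array","items":{"type":"array"}},"grip_force":{"type":"number"}},"required":["increments"]}

```bash
mkdir -p pics; cat > h.py <<'E'
import numpy as np, cv2
from station import telemetry, cams, ticket, r
def get(n):
    d=cams.get_image(n); return d
def save(d,f): cv2.imwrite('pics/'+f,cv2.cvtColor(d['image'],cv2.COLOR_RGB2BGR))
def cloud(d):
    z=d['range_z'].astype(float); v,u=np.indices(z.shape); K=d['mtx']
    P=np.stack([(u-K[0,2])/K[0,0]*z,(v-K[1,2])/K[1,1]*z,z],-1)
    W=(P-d['t'])@d['R']; W[z==0]=np.nan; return W
def st():
    s=telemetry.read_state()
    for k in ('clock','joint_positions','ee_pos','eef_rot','ft_force','opening','gripper_force'): print(k,np.round(s[k],3))
E
python3 - <<'E'
from h import *
a=get('scene');b=get('side')
for n,d in (('scene',a),('side',b)):
    save(d,n+'0.png'); np.savez(n+'0.npz',**d); print(n,np.round(-d['R'].T@d['t']),np.round(d['R'],2).tolist())
st(); print(r.grip_point_offset)
E
```

```text
scene [-390. -684.  917.] [[0.59, -0.81, -0.01], [-0.45, -0.31, -0.84], [0.67, 0.5, -0.55]]
side [  259. -1211.   824.] [[0.97, -0.24, -0.02], [-0.13, -0.46, -0.88], [0.21, 0.85, -0.48]]
clock 0.1
joint_positions [-1.273  0.384  0.016  1.371 -0.006  1.388 -0.047]
ee_pos [220.447 584.34  230.367]
eef_rot [-3.14   0.     2.781]
ft_force [-0.346  0.419  0.197]
opening 85.22
gripper_force 0.0
18.700000000000003
```

View pics/scene0.png

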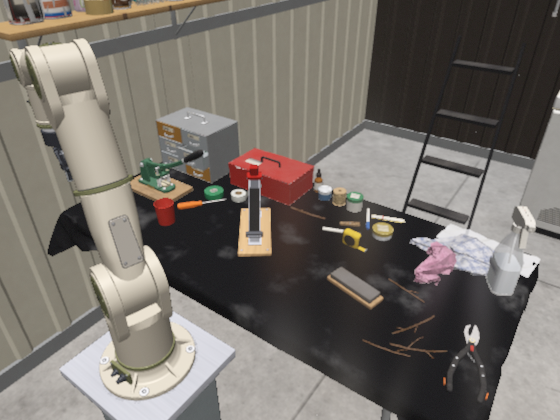

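View pics/side0.png

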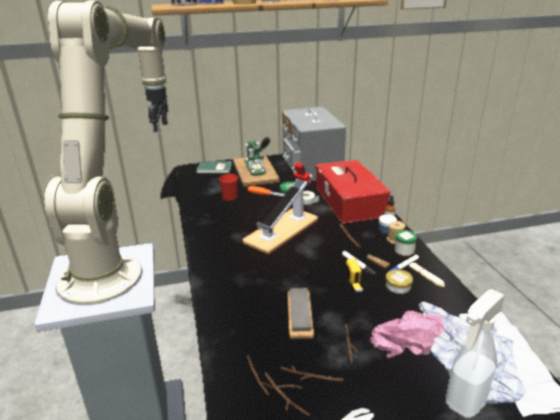

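The scene view shows the whetstone at (355,287), the stand at (255,225) with the red jaw at (253,172), the cup at (165,212) and the tape at (351,238). In the side view the stone is at (300,312), the stand at (285,220), the tape at (354,274) and the cup at (229,187).

```bash
python3 - <<'E'
from h import *
for n,box in (('scene',dict(stone=(315,255,395,312),stand=(232,160,278,260),cup=(150,193,180,230),tape=(338,226,365,252))),('side',dict(stone=(280,280,322,342),stand=(240,160,322,252),cup=(215,170,242,204),tape=(342,255,366,294)))):
    d=dict(np.load(n+'0.npz')); W=cloud(d); hsv=cv2.cvtColor(d['image'],cv2.COLOR_RGB2HSV).astype(int)
    for k,(u0,v0,u1,v1) in box.items():
        w=W[v0:v1,u0:u1].reshape(-1,3); H=hsv[v0:v1,u0:u1].reshape(-1,3); z=w[:,2]
        if k=='stone':
            for nm,m in (('all',(z>9)&(z<45)),('top',(z>24)&(z<40))):
                p=w[m].astype(np.float32); print(n,k,nm,m.sum(),cv2.minAreaRect(p[:,:2]),np.median(p[:,2]))
        elif k=='stand':
            m=(z>12)&(z<28); print(n,'board',cv2.minAreaRect(w[m][:,:2].astype(np.float32)))
            m=((H[:,0]<8)|(H[:,0]>172))&(H[:,1]>150)&(H[:,2]>60)&(z>100)
            p=w[m]; print(n,'red',m.sum(),np.median(p,0).round(),p.min(0).round(),p.max(0).round())
            m=(z>60)&(z<185)&(H[:,2]<75); p=w[m]; 
            c=np.median(p,0); q=p[np.linalg.norm(p-c,axis=1)<130]; c=q.mean(0)
            U,S,V=np.linalg.svd(q-c,full_matrices=False); print(n,'bed',m.sum(),c.round(1),V.round(3).tolist(),(S/np.sqrt(len(q))).round(1))
        else:
            m=z>10; 
            m&= ((H[:,0]<8)|(H[:,0]>172))&(H[:,1]>120) if k=='cup' else (H[:,0]>15)&(H[:,0]<35)&(H[:,1]>120)
            p=w[m]; print(n,k,m.sum(),cv2.minAreaRect(p[:,:2].astype(np.float32)),p[:,2].max().round())
E
```

```text
Traceback (most recent call last):
cv2.error: OpenCV(4.12.0) /io/opencv/modules/imgproc/src/convhull.cpp:143: error: (-215:Assertion failed) total >= 0 && (depth == CV_32F || depth == CV_32S) in function 'convexHull'
```

```bash
cat > m.py <<'E'
from h import *
def rect(p):
    p=np.ascontiguousarray(p[:,:2],np.float32)
    return [np.round(x,1) for x in cv2.minAreaRect(p)] if len(p)>3 else len(p)
E
python3 - <<'E'
from m import *
for n,box in (('scene',dict(stone=(315,255,395,312),stand=(232,160,278,260),cup=(150,193,180,230),tape=(338,226,365,252))),('side',dict(stone=(280,280,322,342),stand=(240,160,322,252),cup=(215,170,242,204),tape=(342,255,366,294)))):
    d=dict(np.load(n+'0.npz')); W=cloud(d); hsv=cv2.cvtColor(d['image'],cv2.COLOR_RGB2HSV).astype(int)
    for k,(u0,v0,u1,v1) in box.items():
        w=W[v0:v1,u0:u1].reshape(-1,3); H=hsv[v0:v1,u0:u1].reshape(-1,3); z=w[:,2]
        print(n,k,np.nanpercentile(z,[1,25,50,75,99]).round(1))
        if k=='stone':
            for nm,m in (('all',(z>9)&(z<45)),('top',(z>24)&(z<40))):
                print(nm,m.sum(),rect(w[m]))
        elif k=='stand':
            print('board',rect(w[(z>12)&(z<28)]))
            p=w[((H[:,0]<8)|(H[:,0]>172))&(H[:,1]>150)&(H[:,2]>60)&(z>100)]
            if len(p): print('red',len(p),np.median(p,0).round(),p.min(0).round(),p.max(0).round())
            m=(z>60)&(z<185)&(H[:,2]<75); p=w[m]
            if len(p)>3:
                c=np.median(p,0); q=p[np.linalg.norm(p-c,axis=1)<130]; c=q.mean(0)
                U,S,V=np.linalg.svd(q-c,full_matrices=False); print('bed',m.sum(),c.round(1),V.round(3).tolist(),(S/np.sqrt(len(q))).round(1))
        else:
            m=z>10
            m&= ((H[:,0]<8)|(H[:,0]>172))&(H[:,1]>120) if k=='cup' else (H[:,0]>15)&(H[:,0]<35)&(H[:,1]>120)
            print(m.sum(),rect(w[m]))
E
```

```text
scene stone [-4.3 -0.9  0.7  3.7 31.9]
all 948 [array([ 516.7, -308.9]), array([171.3,  61.3]), np.float64(77.0)]
top 631 [array([ 516.6, -308.4]), array([151.5,  52.7]), np.float64(77.1)]
scene stand [ -3.8   3.4  20.7  91.4 205.3]
board [array([706.1, 210.9]), array([618.4, 175.3]), np.float64(40.7)]
red 223 [654. 169. 176.] [633. 148. 100.] [891. 388. 219.]
bed 378 [571.9 107.3 100.8] [[-0.722, -0.548, -0.423], [-0.602, 0.798, -0.007], [-0.342, -0.25, 0.906]] [48.4  8.8  2.8]
scene cup [-3.9  0.8 16.9 49.  81.3]
433 [array([476.9, 458.6]), array([182.1,  67. ]), np.float64(50.1)]
scene tape [-4.7 -0.6  2.5 32.2 58.1]
180 [array([ 717.9, -191.7]), array([87.6, 56.8]), np.float64(32.2)]
side stone [-1.2  2.2  4.3 29.7 34.2]
all 1079 [array([ 518.1, -307.9]), array([174.8,  58.1]), np.float64(76.9)]
top 772 [array([ 518.1, -307.4]), array([156. ,  47.8]), np.float64(77.0)]
side stand [ -1.5   2.9  17.6  28.5 194.4]
board [array([633.1, 335.9]), array([747.6, 310.3]), np.float64(81.5)]
red 174 [656. 162. 179.] [638. 145. 100.] [805. 399. 222.]
bed 361 [567.4 105.6 100.8] [[-0.729, -0.54, -0.42], [-0.576, 0.816, -0.049], [0.369, 0.206, -0.906]] [48.3 10.   2.6]
side cup [-1.6  2.5  6.6 52.3 83.9]
377 [array([442.7, 419.6]), array([65.7, 78. ]), np.float64(5.0)]
side tape [-1.3  1.9  4.4 28.4 60.2]
250 [array([ 701.1, -203.7]), array([30.8, 61.2]), np.float64(12.5)]
```

{"api": "move_arm", "payload": {
  "increments": [
    [[2.1,-2.4,0.85],[0,0,-3.5],0],
    [[2.1,-2.4,0.85],[0,0,-3.5],0],
    [[2.1,-2.4,0.85],[0,0,-3.5],0],
    [[2.1,-2.4,0.85],[0,0,-3.5],0],
    [[2.1,-2.4,0.85],[0,0,-3.5],0],
    [[2.1,-2.4,0.85],[0,0,-3.5],0],
    [[2.1,-2.4,0.85],[0,0,-3.5],0],
    [[2.1,-2.4,0.85],[0,0,-3.5],0],
    [[2.1,-2.4,0.85],[0,0,-3.5],0],
    [[2.1,-2.4,0.85],[0,0,-3.5],0],
    [[2.1,-2.4,0.85],[0,0,-3.5],0],
    [[2.1,-2.4,0.85],[0,0,-3.5],0]
  ]
}}

```text
clock: 1.1
ee_pos: [473.2, 295.3, 333.4]
eef_rot: [-3.141, -0.0, 2.045]
ft_force: [0.7, -0.4, 0.2]
opening: 85.6
gripper_force: 0.0
```

{"api": "move_arm", "payload": {
  "increments": [
    [[0.3,-3.7,0],[0,0,-3.3],0],
    [[0.3,-3.7,0],[0,0,-3.3],0],
    [[0.3,-3.7,0],[0,0,-3.3],0],
    [[0.3,-3.7,0],[0,0,-3.3],0],
    [[0.3,-3.7,0],[0,0,-3.3],0],
    [[0.3,-3.7,0],[0,0,-3.3],0],
    [[0.3,-3.7,0],[0,0,-3.3],0],
    [[0.3,-3.7,0],[0,0,-3.3],0],
    [[0.3,-3.7,0],[0,0,-3.3],0],
    [[0.3,-3.7,0],[0,0,-3.3],0],
    [[0.3,-3.7,0],[0,0,-3.3],0],
    [[0.3,-3.7,0],[0,0,-3.3],0],
    [[0,-3,-2],[0,0,0],0],
    [[0,-3,-2],[0,0,0],0],
    [[0,-3,-2],[0,0,0],0],
    [[0,-3,-2],[0,0,0],0],
    [[0,-3,-2],[0,0,0],0],
    [[0,0,0],[0,0,0],0],
    [[0,0,0],[0,0,0],0]
  ]
}}

```text
clock: 2.68
ee_pos: [506.7, -299.0, 231.4]
eef_rot: [-3.138, 0.001, 1.352]
ft_force: [0.7, 0.3, 0.3]
opening: 85.5
gripper_force: 0.0
```

```bash
python3 - <<'E'
from m import *
st()
d=get('wrist'); save(d,'w1.png'); W=cloud(d); print((-d['R'].T@d['t']).round(),d['R'].round(2).tolist())
p=W.reshape(-1,3); z=p[:,2]
n=np.linalg.norm(p[:,:2]-[517,-308],axis=1)<130
for lo,hi in ((9,45),(24,40)): print(rect(p[n&(z>lo)&(z<hi)]),np.median(p[n&(z>lo)&(z<hi),2]))
E
```

```text
clock 2.683
joint_positions [-0.108  0.374  0.782  1.5   -0.263  1.381  0.472]
ee_pos [ 506.728 -299.017  231.375]
eef_rot [-3.138e+00  1.000e-03  1.352e+00]
ft_force [0.712 0.262 0.34 ]
opening 85.544
gripper_force 0.0
[ 522. -234.  374.] [[0.98, -0.22, -0.0], [-0.21, -0.94, 0.27], [-0.06, -0.26, -0.96]]
[array([ 518.8, -308.1]), array([169.,  58.]), np.float64(76.9)] 29.7795126181168
[array([ 519. , -308.5]), array([149.2,  47.5]), np.float64(77.1)] 30.035027994799087
```

View pics/w1.png

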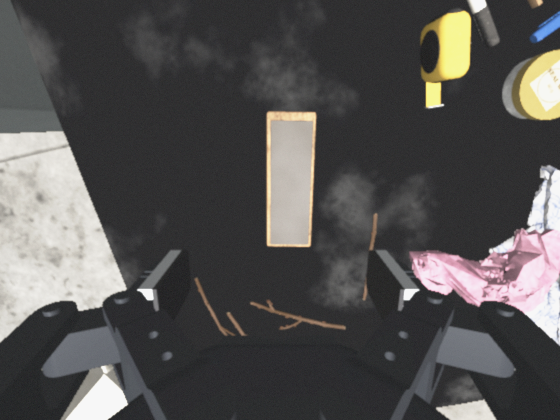

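The wrist view shows the stone at (291,180), lying between the finger planes, with the tape well clear at (448,50). Its pose is confirmed as (519,-308), axis 77°.

{"api": "move_arm", "payload": {
  "increments": [
    [[0.3,-0.23,-2.7],[0,0,-0.5],0],
    [[0.3,-0.23,-2.7],[0,0,0],0],
    [[0.3,-0.23,-2.7],[0,0,0],0],
    [[0.3,-0.23,-2.7],[0,0,0],0],
    [[0,0,-2.7],[0,0,0],0],
    [[0,0,-2.7],[0,0,0],0],
    [[0,0,-2.7],[0,0,0],0],
    [[0,0,-2.0],[0,0,0],0],
    [[0,0,-1.0],[0,0,0],0],
    [[0,0,-0.8],[0,0,0],0],
    [[0,0,-0.4],[0,0,0],0],
    [[0,0,0],[0,0,0],0],
    [[0,0,0],[0,0,0],0]
  ]
}}

```text
clock: 3.82
ee_pos: [521.4, -306.7, 3.5]
eef_rot: [3.14, 0.0, 1.348]
ft_force: [-0.1, 0.5, -0.2]
opening: 85.6
gripper_force: 0.0
```

```bash
python3 -c "
from h import *
st()"
```

```text
clock 3.817
joint_positions [-0.004  0.632  0.657  1.699 -0.455  0.967  0.601]
ee_pos [ 521.431 -306.686    3.468]
eef_rot [3.14  0.    1.348]
ft_force [-0.088  0.531 -0.184]
opening 85.553
gripper_force 0.0
```

Slightly off; correct, then close.

{"api": "move_arm", "payload": {
  "increments": [
    [[-0.2,-0.15,-0.5],[0,0,-0.25],0],
    [[0,0,0],[0,0,0],0],
    [[0,0,0],[0,0,0],0.2],
    [[0,0,0],[0,0,0],0.25],
    [[0,0,0],[0,0,0],0.28],
    [[0,0,0],[0,0,0],0.28],
    [[0,0,0],[0,0,0],0.28]
  ],
  "grip_force": 50
}}

```text
clock: 4.4
ee_pos: [518.7, -307.9, -2.6]
eef_rot: [3.141, -0.0, 1.344]
ft_force: [0.1, 0.1, -0.0]
opening: 61.7
gripper_force: 0.0
```

```bash
python3 - <<'E'
from m import *
d=get('wrist'); save(d,'w2.png'); W=cloud(d); p=W.reshape(-1,3)
# pts in stone frame
c,s=np.cos(np.radians(77)),np.sin(np.radians(77))
q=p-[518.9,-308.3,0]; l=q[:,0]*c+q[:,1]*s; x=q[:,0]*s-q[:,1]*c
for sg in (1,-1):
  m=(abs(l)<16)&(x*sg>29)&(x*sg<52)
  a=p[m]; 
  for lo in range(29,52,3):
    mm=m&(x*sg>=lo)&(x*sg<lo+3)
    if mm.sum(): print(sg,lo,mm.sum(),np.percentile(p[mm,2],[0,10,50,100]).round(1))
E
```

```text
1 29 1593 [ 0.1 10.2 32.  95.5]
1 32 794 [-0.6  1.6 40.3 95.1]
1 35 612 [-0.5  1.1 42.4 68.2]
1 38 398 [-0.4  0.6 48.1 61.6]
1 41 742 [-0.7  0.9 49.3 56.8]
1 44 710 [-0.9  0.8 55.2 90.6]
1 47 866 [-1.1  0.9 56.5 94.2]
1 50 1902 [-0.7 51.6 60.9 95.1]
-1 29 1617 [-0.1  9.8 32.4 95.4]
-1 32 790 [-0.7  1.5 39.9 94.7]
-1 35 609 [-1.1  1.  43.3 67.7]
-1 38 391 [-0.5  0.8 48.4 61.5]
-1 41 746 [-0.7  1.  49.5 57. ]
-1 44 716 [-1.1  0.7 55.3 90.3]
-1 47 892 [-1.   0.8 56.6 94.4]
-1 50 1950 [-1.  51.1 60.9 95.5]
```

View pics/w2.png

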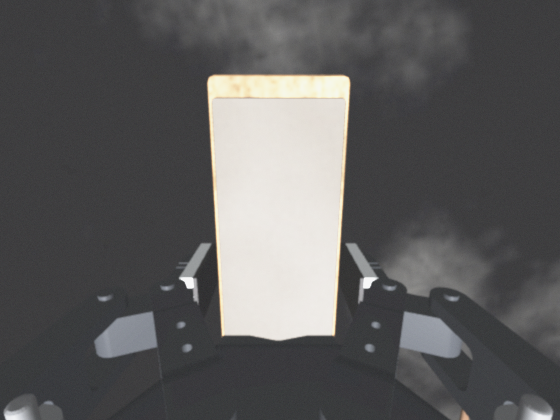

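The stone sits symmetrically between the pads, which are at (200,265) and (360,265). I'll grip and lift a little.

{"api": "move_arm", "payload": {
  "increments": [
    [[0,0,0],[0,0,0],0.4],
    [[0,0,0],[0,0,0],0.4],
    [[0,0,0],[0,0,0],0.4],
    [[0,0,0],[0,0,0],0.4],
    [[0,0,0],[0,0,0],0.4],
    [[0,0,1],[0,0,0],0.4],
    [[0,0,1],[0,0,0],0.4],
    [[0,0,0],[0,0,0],0.4],
    [[0,0,0],[0,0,0],0.4]
  ],
  "grip_force": 50
}}

```text
clock: 5.2
ee_pos: [518.8, -308.1, 17.9]
eef_rot: [3.141, 0.0, 1.344]
ft_force: [-0.2, 0.1, -5.2]
opening: 56.8
gripper_force: 55.6
```

```bash
python3 -c "
from h import *
st(); d=get('wrist'); W=cloud(d).reshape(-1,3)
print(d['R'].tolist(),d['t'].tolist())
m=(W[:,2]>35)&(W[:,2]<65)&(np.linalg.norm(W[:,:2]-[526,-275],axis=1)<40)&(np.abs((W[:,0]-519)*.974-(W[:,1]+308)*.225)<20)
q=W[m];c=q.mean(0);print(c,np.linalg.svd(q-c,full_matrices=False)[2][2])
"
```

```text
clock 5.2
joint_positions [-0.01   0.611  0.671  1.695 -0.441  0.991  0.591]
ee_pos [ 518.846 -308.121   17.879]
eef_rot [3.141 0.    1.344]
ft_force [-0.171  0.058 -5.221]
opening 56.767
gripper_force 55.577
[[0.9744480504563708, -0.2246096736912249, 0.001221247764814072], [-0.21682090904809537, -0.9392097253654638, 0.26622130864844573], [-0.05864887348738392, -0.2596836272529612, -0.9639111594827654]] [-575.3105432777915, -155.40729189817165, 122.47059329798748]
[ 527.29707349 -271.76355973   50.00947288] [ 6.87787472e-04 -1.40613400e-03 -9.99998775e-01]
```

{"api": "move_arm", "payload": {
  "increments": [
    [[0,0,1.5],[0,0,0],0.4],
    [[0,0,3],[0,0,0],0.4],
    [[0,0,3],[0,0,0],0.4],
    [[0,0,3],[0,0,0],0.4],
    [[0,0,3],[0,0,0],0.4],
    [[1.2,2.2,1.2],[0,0,0],0.4],
    [[1.2,2.2,1.2],[0,0,0],0.4],
    [[1.2,2.2,1.2],[0,0,0],0.4],
    [[1.2,2.2,1.2],[0,0,0],0.4],
    [[1.2,2.2,1.2],[0,0,0],0.4],
    [[1.2,2.2,1.2],[0,0,0],0.4],
    [[1.2,2.2,1.2],[0,0,0],0.4],
    [[1.2,2.2,1.2],[0,0,0],0.4],
    [[1.2,2.2,1.2],[0,0,0],0.4],
    [[1.2,2.2,1.2],[0,0,0],0.4],
    [[1.2,2.2,0.5],[0,0,0],0.4],
    [[1.2,2.2,0.5],[0,0,0],0.4],
    [[1.2,2.2,0],[0,0,0],0.4],
    [[1.2,2.2,0],[0,0,0],0.4]
  ],
  "grip_force": 70
}}

```text
clock: 6.83
ee_pos: [686.9, 1.2, 281.7]
eef_rot: [-3.141, 0.0, 1.343]
ft_force: [0.7, -0.2, -5.6]
opening: 56.0
gripper_force: 83.5
```

{"api": "move_arm", "payload": {
  "increments": [
    [[0,0,0],[0,0,0],0.4],
    [[0,0,0],[0,0,0],0.4],
    [[0,0,0],[0,0,0],0.4]
  ]
}}

```text
clock: 7.08
ee_pos: [686.2, -0.4, 281.2]
eef_rot: [-3.14, 0.001, 1.343]
ft_force: [0.3, -0.9, -5.4]
opening: 55.7
gripper_force: 83.4
```

```bash
python3 - <<'E'
from m import *
d=get('wrist'); save(d,'w3.png'); np.savez('w3.npz',**d); st(); print(d['mtx'])
E
```

```text
clock 7.133
joint_positions [-0.432  0.579  0.685  1.095 -0.352  1.579 -0.063]
ee_pos [686.111  -1.178 281.632]
eef_rot [-3.140e+00  1.000e-03  1.342e+00]
ft_force [ 0.554 -0.718 -4.143]
opening 55.983
gripper_force 83.41
[[296.04808946   0.         277.94076691]
 [  0.         296.04808946 204.03227501]
 [  0.           0.           1.        ]]
```

View pics/w3.png

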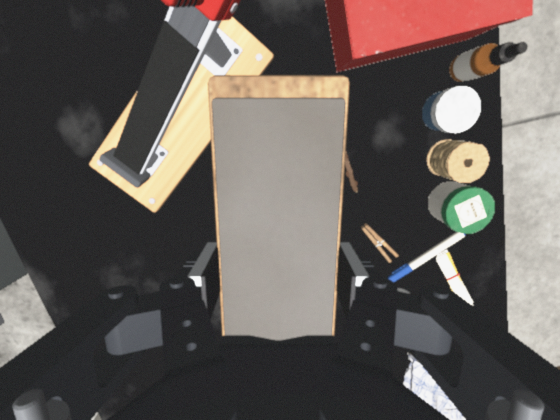

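The wrist view shows the rubber pad from the stop at about (125,168) up to the jaw foot at about (200,10). The board is visible at (190,130), and the stone is held well.

```bash
python3 - <<'E'
from m import *
d=dict(np.load('w3.npz')); W=cloud(d)
p=W[0:215,60:290].reshape(-1,3); img=d['image'][0:215,60:290].reshape(-1,3).astype(int)
u=np.array([np.cos(np.radians(36.9)),np.sin(np.radians(36.9))])
q=p[:,:2]-[568,105]; 
s=q@u; 
m=(abs(p[:,2]-100-s*np.tan(np.radians(25)))<8)&(img.max(1)<90)&(s>-65)&(s<80)&(abs(q@[-u[1],u[0]])<40)
a=p[m]
for _ in range(3):
    c=a.mean(0); V=np.linalg.svd(a-c,full_matrices=False)[2]; n=V[2]*np.sign(V[2][2]); e=(a-c)@n; a=a[abs(e)<3]
print(len(a),'n',n,'slope',np.degrees(np.arccos(n[2])),'n azim',np.degrees(np.arctan2(-n[1],-n[0])),'rms',e.std())
# width rect in horizontal projection
for lab,mm in (('pad',a),):
    print(rect(mm))
# edges per slice -> centreline
ang=np.radians(36.9); U=u; V_=np.array([-u[1],u[0]])
S=(a[:,:2]-[568,105])@U; T=(a[:,:2]-[568,105])@V_
for s0 in range(-60,80,10):
    k=(S>=s0)&(S<s0+10)
    if k.sum()>10: print(s0+5,k.sum(),T[k].min().round(1),T[k].max().round(1))
z=a[:,2]; A=np.c_[S,T,np.ones_like(S)]; print('z fit',np.linalg.lstsq(A,z,rcond=None)[0])
# stop: points 6..14 above plane near foot
h=(p-c)@n; S2=q@u; T2=q@V_
k=(h>5)&(h<14)&(S2>-110)&(S2<-50)&(abs(T2)<40); print('stop',k.sum(),np.percentile(S2[k],[2,10,50,90,98]).round(1),np.percentile(T2[k],[2,50,98]).round(1))
# board
k=(p[:,2]>14)&(p[:,2]<26)&(abs(S2)<160)&(abs(T2)<80)&(img[:,0]>120); print('board',rect(p[k]))
# jaw red
k=(img[:,0]>100)&(img[:,1]<60)&(S2>50)&(S2<160)&(abs(T2)<40); 
if k.sum(): print('jaw',k.sum(),np.percentile(S2[k],[1,5,50]).round(1),np.percentile(T2[k],[1,50,99]).round(1),np.percentile(h[k],[1,99]).round(1))
E
```

```text
4746 n [-0.33692909 -0.25406202  0.90660426] slope 24.959776311558514 n azim 37.01818884848883 rms 0.615169706984864
[array([575.4, 107.6]), array([145.1,  36.7]), np.float64(37.2)]
-55 207 -20.6 13.6
-45 224 -20.7 14.0
-35 229 -20.8 14.6
-25 251 -20.6 14.3
-15 262 -20.5 14.1
-5 279 -20.4 14.3
5 301 -20.4 14.5
15 330 -20.3 15.9
25 354 -20.2 16.1
35 382 -20.4 16.1
45 412 -20.4 15.8
55 436 -20.3 15.9
65 470 -20.2 16.4
75 509 -20.0 16.3
z fit [4.65347313e-01 9.77537975e-04 9.94994539e+01]
stop 423 [-90.  -88.2 -82.8 -79.2 -78.4] [-29.8  -2.8  23.2]
board [array([573.8, 106.6]), array([269.7, 110.6]), np.float64(37.2)]
jaw 177 [ 91.5  91.9 117.6] [-28.2 -27.4 -10.9] [-5.2 64.4]
```

```bash
python3 - <<'E'
from m import *
d=dict(np.load('w3.npz')); W=cloud(d)
p=W[0:215,60:290].reshape(-1,3)
a=np.radians(37.1); b=np.radians(25)
X=np.array([np.cos(a)*np.cos(b),np.sin(a)*np.cos(b),np.sin(b)]);Y=np.array([-np.sin(a),np.cos(a),0]);Z=np.cross(X,Y)
O=np.array([568,105,99.5])+X*1.2-Y*2.4; O[2]=100; print('O',O,X,Y,Z)
q=(p-O)@np.array([X,Y,Z]).T
for h in range(0,14,2):
    k=(q[:,2]>=h)&(q[:,2]<h+2)&(q[:,0]>-110)&(q[:,0]<-65)&(abs(q[:,1])<40)
    if k.sum()>5: print(h,k.sum(),np.percentile(q[k,0],[2,50,90,98]).round(1),np.percentile(q[k,1],[1,99]).round(1))
st()
E
```

```text
O [570.315127   103.74182909 100.        ] [0.72285653 0.5466921  0.42261826] [-0.60320799  0.79758393  0.        ] [-0.33707353 -0.25492671  0.90630779]
0 255 [-86.8 -78.1 -67.5 -65.8] [-27.4  21.5]
2 67 [-91.1 -85.8 -85.1 -84.7] [-28.1  26.3]
4 61 [-88.1 -85.7 -84.9 -84.4] [-28.   23.4]
6 78 [-93.8 -86.  -84.9 -84.7] [-28.1  27.3]
8 198 [-96.4 -88.4 -85.7 -85.1] [-27.3  26.3]
10 118 [-94.5 -90.7 -87.6 -86.4] [-25.4  24.3]
clock 7.133
joint_positions [-0.432  0.579  0.685  1.095 -0.352  1.579 -0.063]
ee_pos [686.111  -1.178 281.632]
eef_rot [-3.140e+00  1.000e-03  1.342e+00]
ft_force [ 0.554 -0.718 -4.143]
opening 55.983
gripper_force 83.41
```

{"api": "move_arm", "payload": {
  "increments": [
    [[-1.5,0.8,0],[0,0,-5],0.4],
    [[-1.5,0.8,0],[0,0,-5],0.4],
    [[-1.5,0.8,0],[0,0,-5],0.4],
    [[-1.5,0.8,0],[0,0,-5],0.4],
    [[-1.5,0.8,0],[0,0,-5],0.4],
    [[-1.5,0.8,0],[0,0,-5],0.4],
    [[-1.5,0.8,0],[0,0,-5],0.4],
    [[-1.5,0.8,0],[0,0,-4.8],0.4],
    [[-1.5,0.8,0],[0,0,0],0.4],
    [[-1.4,0.8,0],[0,0,0],0.4],
    [[0,0,0],[3.02,-3.99,0],0.4],
    [[0,0,0],[3.02,-3.99,0],0.4],
    [[0,0,-1],[3.02,-3.99,0],0.4],
    [[0,0,-1.5],[3.02,-3.99,0],0.4],
    [[0,0,-1.5],[3.02,-3.99,0],0.4],
    [[0,0,-2],[0,0,0],0.4],
    [[0,0,-2],[0,0,0],0.4],
    [[0,0,0],[0,0,0],0.4],
    [[0,0,0],[0,0,0],0.4],
    [[0,0,0],[0,0,0],0.4]
  ]
}}

```text
clock: 8.8
ee_pos: [538.2, 79.4, 203.4]
eef_rot: [3.141, -0.438, 0.648]
ft_force: [-0.3, -0.8, -4.0]
opening: 55.9
gripper_force: 83.4
```

```bash
cat > b.py <<'E'
from m import *
from scipy.spatial.transform import Rotation as Ro
a=np.radians(37.1); b=np.radians(25)
X=np.array([np.cos(a)*np.cos(b),np.sin(a)*np.cos(b),np.sin(b)]);Y=np.array([-np.sin(a),np.cos(a),0]);Z=np.cross(X,Y)
O=np.array([570.2,103.1,99.6]); B=np.array([X,Y,Z])
def where(tgt=None):
    s=telemetry.read_state(); p=np.array(s['ee_pos']); R=Ro.from_euler('xyz',s['eef_rot']).as_matrix()
    T=np.c_[X,-Y,-Z]
    print('t',round(s['clock'],2),'bed',(B@(p-O)).round(2),'Fbed',(B@np.array(s['ft_force'])).round(1),'open',round(s['opening'],1),round(s['gripper_force'],1))
    print('turn deg',np.degrees(Ro.from_matrix(T@R.T).as_rotvec()).round(2),'j',np.round(s['joint_positions'],2))
    if tgt is not None: print('shift cm',((O+np.array(tgt)@B-p)/10).round(3))
E
python3 -c "
from b import *
where([6,0,15])
d=get('wrist'); save(d,'w4.png'); np.savez('w4.npz',**d)"
```

```text
t 8.8 bed [  7.77   0.39 110.95] Fbed [-2.3 -0.5 -3.3] open 55.9 83.4
turn deg [-0.01  0.09 -0.01] j [-0.98 -0.09  0.9   2.02 -0.22  0.82 -0.87]
shift cm [ 3.13   2.318 -8.771]
```

{"api": "move_arm", "payload": {
  "increments": [
    [[0.39,0.29,-1.1],[0,0,0],0.4],
    [[0.39,0.29,-1.1],[0,0,0],0.4],
    [[0.39,0.29,-1.1],[0,0,0],0.4],
    [[0.39,0.29,-1.1],[0,0,0],0.4],
    [[0.39,0.29,-1.1],[0,0,0],0.4],
    [[0.39,0.29,-1.1],[0,0,0],0.4],
    [[0.39,0.29,-1.1],[0,0,0],0.4],
    [[0.39,0.29,-1.1],[0,0,0],0.4],
    [[0,0,0],[0,0,0],0.4],
    [[0,0,0],[0,0,0],0.4]
  ]
}}

```text
clock: 9.68
ee_pos: [569.2, 103.3, 114.6]
eef_rot: [3.14, -0.436, 0.65]
ft_force: [-0.2, 0.1, -4.8]
opening: 55.9
gripper_force: 83.4
```

```bash
python3 -c "
from b import *
where([5,0,0])
d=get('side'); save(d,'s5.png')
im=cv2.imread('pics/s5.png')[140:260,220:360]; cv2.imwrite('pics/s5c.png',cv2.resize(im,None,fx=5,fy=5,interpolation=cv2.INTER_CUBIC))"
```

```text
t 9.68 bed [ 5.79  0.76 13.87] Fbed [-2.1  0.2 -4.3] open 55.9 83.4
turn deg [ 0.07  0.03 -0.11] j [-0.92  0.2   0.91  2.06 -0.65  0.69 -0.51]
shift cm [ 0.457  0.25  -1.29 ]
```

View pics/s5c.png

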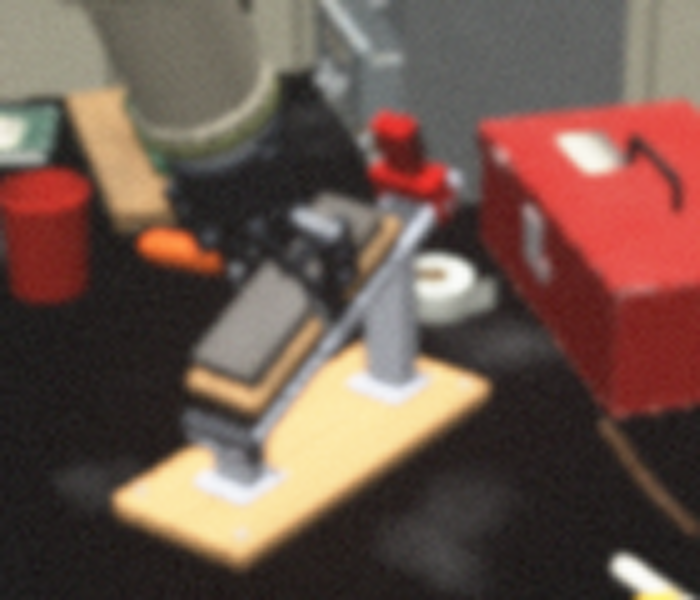

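The side crop shows the stone parallel above the bed, with a clear gap at the stop (220,425) and the jaw well above it at (405,180). Lowering slowly.

{"api": "move_arm", "payload": {
  "increments": [
    [[0.09,0.05,-0.26],[0,0,0],0.4],
    [[0.09,0.05,-0.26],[0,0,0],0.4],
    [[0.09,0.05,-0.26],[0,0,0],0.4],
    [[0.09,0.05,-0.26],[0,0,0],0.4],
    [[0.09,0.04,-0.25],[0,0,0],0.4],
    [[0,0,0],[0,0,0],0.4],
    [[0,0,0],[0,0,0],0.4],
    [[0,0,0],[0,0,0],0.4]
  ]
}}

```text
clock: 10.4
ee_pos: [573.3, 105.5, 101.3]
eef_rot: [3.141, -0.437, 0.649]
ft_force: [0.3, 0.5, -4.9]
opening: 55.7
gripper_force: 83.5
```

```bash
python3 -c "
from b import *
where([0,0,0])"
```

```text
t 10.4 bed [ 4.28  0.08 -0.09] Fbed [-1.5  0.2 -4.6] open 55.7 83.5
turn deg [ 0.01  0.02 -0.06] j [-0.89  0.23  0.88  2.06 -0.71  0.68 -0.47]
shift cm [-0.307 -0.243 -0.173]
```

{"api": "move_arm", "payload": {
  "increments": [
    [[-0.072,-0.055,-0.042],[0,0,0],0.4],
    [[-0.072,-0.055,-0.042],[0,0,0],0.4],
    [[-0.072,-0.055,-0.042],[0,0,0],0.4],
    [[-0.072,-0.055,-0.042],[0,0,0],0.4],
    [[0,0,0],[0,0,0],0.4],
    [[0,0,0],[0,0,0],0.4]
  ]
}}

```text
clock: 10.9
ee_pos: [570.4, 103.5, 99.8]
eef_rot: [3.141, -0.437, 0.649]
ft_force: [0.7, -0.0, -5.4]
opening: 55.6
gripper_force: 83.5
```

```bash
python3 -c "
from b import *
where([0,0,0])"
```

```text
t 10.9 bed [ 0.44  0.17 -0.01] Fbed [-1.8 -0.4 -5.1] open 55.6 83.5
turn deg [-0.    0.04 -0.08] j [-0.89  0.23  0.88  2.07 -0.71  0.67 -0.46]
shift cm [-0.022 -0.038 -0.017]
```

{"api": "move_arm", "payload": {
  "increments": [
    [[-0.036,-0.027,-0.021],[0,0,0],0.4],
    [[-0.036,-0.027,-0.021],[0,0,0],0.4],
    [[0,0,0],[0,0,0],0.4],
    [[0,0,0],[0,0,0],0.4]
  ]
}}

```text
clock: 11.23
ee_pos: [570.3, 103.4, 99.9]
eef_rot: [3.141, -0.438, 0.65]
ft_force: [2.9, 3.0, -2.2]
opening: 56.2
gripper_force: 83.5
```

```bash
python3 -c "
from b import *
where([0,0,0])"
```

```text
t 11.23 bed [0.35 0.18 0.13] Fbed [ 2.8  0.7 -3.8] open 56.2 83.5
turn deg [-0.03  0.11 -0.1 ] j [-0.89  0.23  0.88  2.07 -0.71  0.67 -0.46]
shift cm [-0.01  -0.03  -0.027]
```

{"api": "move_arm", "payload": {
  "increments": [
    [[-0.036,-0.027,-0.021],[0,0,0],0.4],
    [[-0.036,-0.027,-0.021],[0,0,0],0.4],
    [[0,0,0],[0,0,0],0.4],
    [[0,0,0],[0,0,0],0.4]
  ]
}}

```text
clock: 11.57
ee_pos: [570.2, 103.3, 100.0]
eef_rot: [3.14, -0.439, 0.65]
ft_force: [5.2, 5.4, -1.8]
opening: 55.7
gripper_force: 83.5
```

```bash
python3 -c "
from b import *
where([0,0,0])"
```

```text
t 11.57 bed [0.33 0.17 0.33] Fbed [ 5.9  1.2 -4.8] open 55.7 83.5
turn deg [-0.06  0.18 -0.11] j [-0.89  0.23  0.88  2.07 -0.71  0.67 -0.46]
shift cm [-0.003 -0.023 -0.044]
```

Contact with the stop is felt. Now lowering square to the bed.

{"api": "move_arm", "payload": {
  "increments": [
    [[0.017,0.013,-0.045],[0,0,0],0.4],
    [[0.017,0.013,-0.045],[0,0,0],0.4],
    [[0.017,0.013,-0.045],[0,0,0],0.4],
    [[0,0,0],[0,0,0],0.4],
    [[0,0,0],[0,0,0],0.4]
  ]
}}

```text
clock: 11.98
ee_pos: [570.8, 103.7, 98.9]
eef_rot: [3.141, -0.44, 0.65]
ft_force: [3.4, 4.7, 1.4]
opening: 56.2
gripper_force: 84.0
```

```bash
python3 -c "
from b import *
where([0,0,0])"
```

```text
t 11.98 bed [ 0.42  0.15 -1.01] Fbed [ 5.6  1.7 -1.1] open 56.2 84.0
turn deg [-0.08  0.18 -0.11] j [-0.88  0.23  0.88  2.07 -0.72  0.67 -0.45]
shift cm [-0.056 -0.061  0.074]
```

{"api": "move_arm", "payload": {
  "increments": [
    [[0.017,0.013,-0.045],[0,0,0],0.4],
    [[0.017,0.013,-0.045],[0,0,0],0.4],
    [[0,0,0],[0,0,0],0.4],
    [[0,0,0],[0,0,0],0.4]
  ]
}}

```text
clock: 12.32
ee_pos: [571.1, 103.8, 98.0]
eef_rot: [3.14, -0.44, 0.65]
ft_force: [2.1, 4.3, 5.7]
opening: 55.8
gripper_force: 84.4
```

```bash
python3 -c "
from b import *
where([0,0,0])"
```

```text
t 12.32 bed [ 0.35 -0.03 -1.95] Fbed [6.3 2.1 3.4] open 55.8 84.4
turn deg [-0.07  0.19 -0.11] j [-0.88  0.23  0.88  2.07 -0.72  0.67 -0.45]
shift cm [-0.093 -0.066  0.162]
```

{"api": "move_arm", "payload": {
  "increments": [
    [[0.017,0.013,-0.045],[0,0,0],0.4],
    [[0.017,0.013,-0.045],[0,0,0],0.4],
    [[0,0,0],[0,0,0],0.4],
    [[0,0,0],[0,0,0],0.4]
  ]
}}

```text
clock: 12.65
ee_pos: [571.3, 103.8, 97.7]
eef_rot: [-3.141, -0.44, 0.649]
ft_force: [-8.1, 1.0, 18.9]
opening: 56.1
gripper_force: 86.3
```

```bash
python3 -c "
from b import *
where([0,0,0])
d=get('wrist'); np.savez('w6.npz',**d); W=cloud(d).reshape(-1,3); q=(W-O)@B.T
m=(abs(q[:,1])<20)&(q[:,0]>0)&(q[:,0]<72)&(q[:,2]>22)&(q[:,2]<40)
a=W[m];c=a.mean(0);n=np.linalg.svd(a-c,full_matrices=False)[2][2];n*=np.sign(n[2]);print('top normal in bed',(B@n).round(4),'h',np.median(q[m,2]))
"
```

```text
t 12.65 bed [ 0.36 -0.08 -2.22] Fbed [ 2.6  5.7 19.6] open 56.1 86.3
turn deg [-0.14  0.17 -0.11] j [-0.88  0.23  0.88  2.07 -0.72  0.67 -0.45]
shift cm [-0.106 -0.07   0.186]
top normal in bed [ 5.e-04 -4.e-04  1.e+00] h 29.985566949473824
```

{"api": "move_arm", "payload": {
  "increments": [
    [[-0.013,-0.01,0.036],[0,0,0],0.4],
    [[0,0,0],[0,0,0],0.36],
    [[0,0,0],[0,0,0],0.32],
    [[0,0,0],[0,0,0],0.28],
    [[0,0,0],[0,0,0],0.24],
    [[0,0,0],[0,0,0],0.2],
    [[0,0,0],[0,0,0],0.15],
    [[0,0,0],[0,0,0],0.15]
  ]
}}

```text
clock: 13.37
ee_pos: [569.8, 102.9, 95.8]
eef_rot: [3.141, -0.436, 0.649]
ft_force: [-0.5, -0.3, -1.0]
opening: 72.8
gripper_force: 0.0
```

```bash
python3 -c "
from b import *
where([0,0,0])"
```

```text
t 13.37 bed [-2.05  0.06 -3.29] Fbed [-0.9  0.1 -0.7] open 72.8 0.0
turn deg [ 0.02 -0.   -0.05] j [-0.88  0.24  0.88  2.07 -0.72  0.67 -0.45]
shift cm [0.04  0.024 0.385]
```

{"api": "move_arm", "payload": {
  "increments": [
    [[-0.17,-0.13,0.45],[0,0,0],0.15],
    [[-0.34,-0.25,0.9],[0,0,0],0.15],
    [[-0.34,-0.25,0.9],[0,0,0],0.15],
    [[-0.34,-0.25,0.9],[0,0,0],0.15],
    [[-0.67,-0.51,1.8],[0,0,0],0.15],
    [[-0.67,-0.51,1.8],[0,0,0],0.15],
    [[-0.67,-0.51,1.8],[0,0,0],0.15],
    [[-0.67,-0.51,1.8],[0,0,0],0.15],
    [[-0.67,-0.51,1.8],[0,0,0],0.15],
    [[0,0,0],[0,0,0],0.3],
    [[0,0,0],[0,0,0],0.4]
  ]
}}

```text
clock: 14.28
ee_pos: [525.1, 68.7, 218.8]
eef_rot: [-3.141, -0.44, 0.648]
ft_force: [-0.3, 0.0, 0.0]
opening: 51.9
gripper_force: 0.0
```

```bash
cat > look.py <<'E'
from b import *
import sys
where([98,0,110])
d=get('wrist'); save(d,sys.argv[1]); W=cloud(d); q=(W.reshape(-1,3)-O)@B.T; im=d['image'].reshape(-1,3).astype(int)
def rp(k,a): return np.percentile(q[k,a],[1,50,99]).round(1) if k.sum()>20 else k.sum()
m=(q[:,2]>25)&(q[:,2]<34)&(abs(q[:,1])<35)&(q[:,0]>-100)&(q[:,0]<90)
print('grey x',rp(m,0),'y',rp(m,1),'h',rp(m,2))
a=np.ascontiguousarray(q[m][:,:2],np.float32)
for x0 in range(-70,75,20):
    k=m&(abs(q[:,0]-x0)<5)
    if k.sum()>10: print('  x',x0,'y',q[k,1].min().round(1),q[k,1].max().round(1))
w=(q[:,2]>9)&(q[:,2]<18)&(abs(q[:,1])<30)&(q[:,0]>60)&(q[:,0]<100)&(im[:,2]<im[:,0]*0.8)&(im[:,1]>80); print('wood upper end x',rp(w,0),'y',rp(w,1))
red=(im[:,0]>90)&(im[:,1]<60)&(q[:,0]>70)&(q[:,0]<190)&(abs(q[:,1])<40)
for lo,hi in ((2,16),(16,24),(24,60),(60,70)):
    k=red&(q[:,2]>lo)&(q[:,2]<hi); print('jaw h',lo,hi,k.sum(),'x',rp(k,0),'y',rp(k,1))
E
python3 look.py w7.png
```

```text
t 14.28 bed [ -1.05  -0.25 132.05] Fbed [-0.2  0.2  0.1] open 51.9 0.0
turn deg [-0.13  0.16 -0.05] j [-1.   -0.17  0.9   2.03 -0.13  0.86 -0.93]
shift cm [7.888 5.997 2.187]
grey x [-72.4   9.2  74. ] y [-23.9  -0.3  22.9] h [28.5 30.  31.6]
  x -70 y -24.3 22.7
  x -50 y -23.8 23.3
  x -30 y -24.2 22.7
  x -10 y -24.5 23.3
  x 10 y -24.2 23.6
  x 30 y -24.5 23.1
  x 50 y -23.9 23.7
  x 70 y -24.3 23.0
wood upper end x [61.5 79.5 85.2] y [-29.1  -0.2  27.9]
jaw h 2 16 67 x [124.1 124.5 125.5] y [-23.8   4.7  24.8]
jaw h 16 24 170 x [124.2 124.9 135.7] y [-23.5   1.   24.8]
jaw h 24 60 86 x [128.1 128.6 131. ] y [-13.7   0.6  14.8]
jaw h 60 70 174 x [128.4 129.4 138.4] y [-12.4   1.6  15.5]
```

View pics/w7.png

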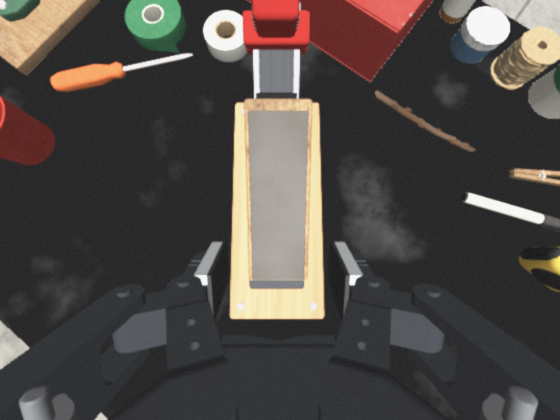

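The wrist view shows the stone straight and central, seated on the bed (upper end at (278,103), stop at (277,283)). The jaw is at (276,20), opened about 39 mm.

{"api": "move_arm", "payload": {
  "increments": [
    [[1.66,1.26,0.97],[0,0,0],0.3],
    [[1.66,1.26,0.97],[0,0,0],0.3],
    [[1.66,1.26,0.97],[0,0,0],0.3],
    [[1.66,1.26,0.97],[0,0,0],0.3],
    [[1.66,1.26,0.97],[0,0,0],0.3],
    [[1.66,1.26,0.97],[0,0,0],0.3],
    [[0.34,0.25,-0.91],[0,0,0],0.3],
    [[0.34,0.25,-0.91],[0,0,0],0.3],
    [[0.34,0.25,-0.91],[0,0,0],0.3],
    [[0.34,0.25,-0.91],[0,0,0],0.3],
    [[0,0,0],[0,0,0],0.3],
    [[0,0,0],[0,0,0],0.3],
    [[0,0,0],[0,0,0],0.3]
  ]
}}

```text
clock: 15.42
ee_pos: [637.7, 153.8, 239.5]
eef_rot: [3.141, -0.437, 0.648]
ft_force: [0.3, 0.1, -0.8]
opening: 59.6
gripper_force: 0.0
```

```bash
python3 -c "
from b import *
where([137,0.6,32])
d=get('side'); W=cloud(d); q=(W.reshape(-1,3)-O)@B.T; im=d['image'].reshape(-1,3).astype(int)
save(d,'s8.png'); im=cv2.imread('pics/s8.png')[100:240,230:390]; cv2.imwrite('pics/s8c.png',cv2.resize(im,None,fx=4,fy=4,interpolation=cv2.INTER_CUBIC))"
```

```text
t 15.42 bed [135.66  -0.29  91.11] Fbed [-0.  -0.1 -0.8] open 59.6 0.0
turn deg [-0.01  0.03 -0.02] j [-0.98  0.23  0.94  1.73 -0.52  0.95 -0.77]
shift cm [ 2.036  1.651 -5.301]
```

View pics/s8c.png

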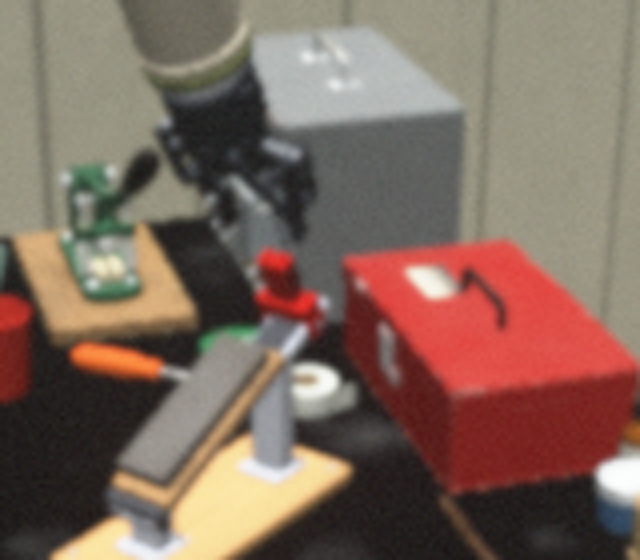

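The crop shows the stone lying on the bed at (200,410) with its lower end at the stop. The hand is clear above the jaw tab at (275,265), and the box is clear too. Descend onto the tab and grip it.

{"api": "move_arm", "payload": {
  "increments": [
    [[0.34,0.27,-0.88],[0,0,0],0.3],
    [[0.34,0.27,-0.88],[0,0,0],0.3],
    [[0.34,0.28,-0.88],[0,0,0],0.3],
    [[0.34,0.28,-0.88],[0,0,0],0.3],
    [[0.34,0.28,-0.88],[0,0,0],0.3],
    [[0.34,0.27,-0.88],[0,0,0],0.3],
    [[0,0,0],[0,0,0],0.3],
    [[0,0,0],[0,0,0],0.3],
    [[0,0,0],[0,0,0],0.45],
    [[0,0,0],[0,0,0],0.52],
    [[0,0,0],[0,0,0],0.58],
    [[0,0,0],[0,0,0],0.58]
  ],
  "grip_force": 25
}}

```text
clock: 16.47
ee_pos: [658.4, 171.0, 187.2]
eef_rot: [3.141, -0.438, 0.649]
ft_force: [0.3, -0.9, 0.5]
opening: 35.7
gripper_force: 0.0
```

```bash
python3 -c "
from b import *
where([137,0.6,32])"
```

```text
t 16.47 bed [137.86   0.95  32.36] Fbed [-0.1 -0.9  0.6] open 35.7 0.0
turn deg [-0.03  0.07 -0.07] j [-0.91  0.34  0.88  1.74 -0.64  0.88 -0.69]
shift cm [-0.029 -0.065 -0.069]
```

{"api": "move_arm", "payload": {
  "increments": [
    [[0,0,0],[0,0,0],0.75],
    [[0,0,0],[0,0,0],0.75],
    [[0,0,0],[0,0,0],0.75],
    [[0,0,0],[0,0,0],0.75]
  ],
  "grip_force": 25
}}

```text
clock: 16.8
ee_pos: [658.1, 171.4, 187.3]
eef_rot: [-3.141, -0.438, 0.649]
ft_force: [-5.5, -0.6, 5.8]
opening: 29.6
gripper_force: 28.0
```

{"api": "move_arm", "payload": {
  "increments": [
    [[-0.145,-0.109,-0.085],[0,0,0],0.75],
    [[-0.145,-0.109,-0.085],[0,0,0],0.75],
    [[-0.145,-0.109,-0.085],[0,0,0],0.75],
    [[-0.145,-0.109,-0.085],[0,0,0],0.75],
    [[-0.145,-0.109,-0.085],[0,0,0],0.75],
    [[0,0,0],[0,0,0],0.75]
  ]
}}

```text
clock: 17.3
ee_pos: [651.1, 166.1, 183.2]
eef_rot: [-3.142, -0.438, 0.649]
ft_force: [-2.8, 1.3, 6.2]
opening: 30.2
gripper_force: 27.9
```

```bash
python3 -c "
from b import *
where([104,0.6,32])"
```

```text
t 17.3 bed [128.25   1.47  32.38] Fbed [1.3 2.8 6.2] open 30.2 27.9
turn deg [-0.07  0.1  -0.11] j [-0.92  0.33  0.88  1.77 -0.64  0.86 -0.68]
shift cm [-1.688 -1.385 -1.06 ]
```

{"api": "move_arm", "payload": {
  "increments": [
    [[-0.145,-0.109,-0.085],[0,0,0],0.75],
    [[-0.145,-0.109,-0.085],[0,0,0],0.75],
    [[-0.145,-0.109,-0.085],[0,0,0],0.75],
    [[-0.145,-0.109,-0.085],[0,0,0],0.75],
    [[-0.145,-0.109,-0.085],[0,0,0],0.75],
    [[-0.145,-0.109,-0.085],[0,0,0],0.75],
    [[-0.145,-0.109,-0.085],[0,0,0],0.75],
    [[-0.145,-0.109,-0.085],[0,0,0],0.75],
    [[-0.145,-0.109,-0.085],[0,0,0],0.75],
    [[-0.145,-0.109,-0.085],[0,0,0],0.75],
    [[-0.145,-0.109,-0.085],[0,0,0],0.75],
    [[-0.145,-0.109,-0.085],[0,0,0],0.75],
    [[0,0,0],[0,0,0],0.75],
    [[0,0,0],[0,0,0],0.75]
  ]
}}

```text
clock: 18.47
ee_pos: [633.8, 153.0, 173.0]
eef_rot: [3.142, -0.438, 0.649]
ft_force: [-4.3, 1.3, 7.5]
opening: 29.8
gripper_force: 28.0
```

```bash
python3 -c "
from b import *
where([98.5,0.6,32])"
```

```text
t 18.47 bed [104.25   1.43  32.36] Fbed [0.7 3.6 7.9] open 29.8 28.0
turn deg [-0.07  0.1  -0.11] j [-0.92  0.29  0.89  1.83 -0.62  0.83 -0.66]
shift cm [-0.354 -0.371 -0.276]
```

{"api": "move_arm", "payload": {
  "increments": [
    [[-0.072,-0.055,-0.042],[0,0,0],0.75],
    [[-0.072,-0.055,-0.042],[0,0,0],0.75],
    [[-0.072,-0.055,-0.042],[0,0,0],0.75],
    [[-0.072,-0.055,-0.042],[0,0,0],0.75],
    [[0,0,0],[0,0,0],0.75],
    [[0,0,0],[0,0,0],0.75]
  ]
}}

```text
clock: 18.97
ee_pos: [631.1, 150.9, 171.4]
eef_rot: [3.141, -0.439, 0.65]
ft_force: [-2.6, 1.2, 6.0]
opening: 29.7
gripper_force: 27.9
```

```bash
python3 -c "
from b import *
where([98.5,0.6,32])"
```

```text
t 18.97 bed [100.49   1.41  32.4 ] Fbed [1.3 2.6 6. ] open 29.7 27.9
turn deg [-0.07  0.11 -0.11] j [-0.93  0.28  0.89  1.84 -0.62  0.82 -0.66]
shift cm [-0.081 -0.163 -0.12 ]
```

{"api": "move_arm", "payload": {
  "increments": [
    [[-0.036,-0.027,-0.021],[0,0,0],0.75],
    [[-0.036,-0.027,-0.021],[0,0,0],0.75],
    [[-0.036,-0.027,-0.021],[0,0,0],0.75],
    [[-0.036,-0.027,-0.021],[0,0,0],0.75],
    [[0,0,0],[0,0,0],0.75],
    [[0,0,0],[0,0,0],0.75]
  ]
}}

```text
clock: 19.47
ee_pos: [629.7, 149.9, 170.7]
eef_rot: [3.141, -0.439, 0.65]
ft_force: [-1.8, 2.7, 6.1]
opening: 29.6
gripper_force: 27.9
```

```bash
python3 -c "
from b import *
where([98.5,0.6,32])"
```

```text
t 19.47 bed [98.66  1.43 32.4 ] Fbed [2.8 3.2 5.5] open 29.6 27.9
turn deg [-0.07  0.13 -0.12] j [-0.93  0.28  0.89  1.84 -0.62  0.82 -0.66]
shift cm [ 0.052 -0.065 -0.043]
```

{"api": "move_arm", "payload": {
  "increments": [
    [[-0.036,-0.027,-0.021],[0,0,0],0.75],
    [[-0.036,-0.027,-0.021],[0,0,0],0.75],
    [[0,0,0],[0,0,0],0.75],
    [[0,0,0],[0,0,0],0.75]
  ]
}}

```text
clock: 19.8
ee_pos: [629.7, 149.9, 170.7]
eef_rot: [3.141, -0.44, 0.65]
ft_force: [2.2, 3.8, 4.2]
opening: 29.4
gripper_force: 27.4
```

```bash
python3 -c "
from b import *
where([98.5,0.6,32])"
```

```text
t 19.8 bed [98.62  1.45 32.42] Fbed [5.5 1.7 2. ] open 29.4 27.4
turn deg [-0.09  0.21 -0.12] j [-0.93  0.28  0.89  1.84 -0.62  0.82 -0.66]
shift cm [ 0.057 -0.064 -0.043]
```

{"api": "move_arm", "payload": {
  "increments": [
    [[-0.036,-0.027,-0.021],[0,0,0],0.75],
    [[-0.036,-0.027,-0.021],[0,0,0],0.75],
    [[0,0,0],[0,0,0],0.75],
    [[0,0,0],[0,0,0],0.75]
  ]
}}

```text
clock: 20.13
ee_pos: [629.6, 149.9, 170.7]
eef_rot: [3.14, -0.442, 0.651]
ft_force: [6.4, 6.6, 2.5]
opening: 29.9
gripper_force: 27.0
```

```bash
python3 -c "
from b import *
where([98.5,0.6,32])"
```

```text
t 20.13 bed [98.57  1.46 32.46] Fbed [ 9.3  1.4 -1.6] open 29.9 27.0
turn deg [-0.1   0.3  -0.14] j [-0.93  0.28  0.89  1.84 -0.62  0.82 -0.66]
shift cm [ 0.062 -0.061 -0.045]
```

{"api": "move_arm", "payload": {
  "increments": [
    [[0,0,0],[0,0,0],0.65],
    [[0,0,0],[0,0,0],0.6],
    [[0,0,0],[0,0,0],0.5],
    [[0,0,0],[0,0,0],0.4],
    [[0,0,0],[0,0,0],0.4],
    [[0,0,0],[0,0,0],0.4],
    [[0,0,0],[0,0,0],0.4]
  ]
}}

```text
clock: 20.72
ee_pos: [627.7, 147.8, 168.5]
eef_rot: [3.141, -0.436, 0.649]
ft_force: [0.4, -0.8, -0.8]
opening: 51.6
gripper_force: 0.0
```

```bash
python3 -c "
from b import *
where([98.5,0.6,32])"
```

```text
t 20.72 bed [95.13  0.99 31.69] Fbed [-0.4 -0.9 -0.7] open 51.6 0.0
turn deg [ 0.02  0.01 -0.06] j [-0.93  0.28  0.89  1.85 -0.62  0.82 -0.66]
shift cm [0.257 0.145 0.17 ]
```

{"api": "move_arm", "payload": {
  "increments": [
    [[-0.34,-0.25,0.9],[0,0,0],0.4],
    [[-0.34,-0.25,0.9],[0,0,0],0.4],
    [[-0.67,-0.51,1.8],[0,0,0],0.4],
    [[-0.67,-0.51,1.8],[0,0,0],0.4],
    [[-0.67,-0.51,1.8],[0,0,0],0.4],
    [[-0.67,-0.51,1.8],[0,0,0],0.4],
    [[-0.67,-0.51,1.8],[0,0,0],0.4],
    [[-1.45,-1.09,-0.85],[0,0,0],0.4],
    [[-1.45,-1.09,-0.85],[0,0,0],0.4],
    [[-1.45,-1.09,-0.85],[0,0,0],0.4],
    [[-1.45,-1.09,-0.85],[0,0,0],0.4],
    [[0,0,0],[0,0,0],0.4],
    [[0,0,0],[0,0,0],0.4]
  ]
}}

```text
clock: 21.8
ee_pos: [529.0, 73.4, 242.7]
eef_rot: [-3.14, -0.438, 0.647]
ft_force: [0.1, 1.2, 0.5]
opening: 51.3
gripper_force: 0.0
```

```bash
python3 look.py w9.png
```

```text
t 21.8 bed [ 14.51   1.15 151.15] Fbed [0.9 0.9 0.2] open 51.3 0.0
turn deg [-0.1   0.01 -0.01] j [-1.04 -0.2   0.91  1.98 -0.08  0.91 -0.99]
shift cm [ 7.491  5.521 -0.201]
grey x [-72.5   9.   74.4] y [-23.9  -0.5  23. ] h [28.3 30.  31.6]
  x -70 y -24.6 23.3
  x -50 y -24.2 22.9
  x -30 y -23.7 23.4
  x -10 y -24.2 23.1
  x 10 y -23.7 23.5
  x 30 y -24.2 23.2
  x 50 y -24.4 23.6
  x 70 y -24.1 23.2
wood upper end x [61.2 79.2 85.3] y [-29.1  -0.5  28.4]
jaw h 2 16 0 x 0 y 0
jaw h 16 24 19 x 19 y 19
jaw h 24 60 29 x [89.2 89.3 90.2] y [-11.9   0.4  11.2]
jaw h 60 70 86 x [89.6 90.3 91.2] y [-11.6   1.2  13.8]
```

View pics/w9.png

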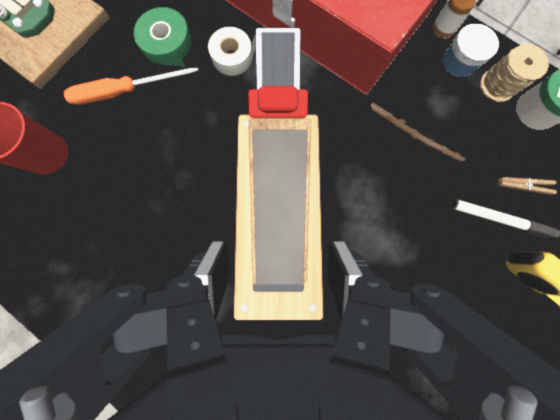

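The jaw at (278,100) bears on the upper end of the block. The stone is straight, flush and centred, and the robot is clear of everything.

```bash
python3 -c "
from h import *
print(ticket.sign_off())"
```

```text
the job is handed in; nothing more can be done
None
```

I handed the job in at about 22 s. The whetstone lies flush, straight and within about 1 mm of centre on the bed, against the stop. The red jaw bears on its upper end, the arm is clear, and the cup and tape measure were not touched.

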